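Loosen a mould's star nut with a reversible ratchet wrench

TASK

Loosen the brass star nut on the lid of the soil mould with the ratchet wrench. First set the wrench's ring down over the nut, fully down and flat, and let go; only then flip the red direction lever from tighten over to loosen, and swing the handle anticlockwise (seen from above) until the nut has turned by at least 30 degrees. Leave the wrench lying on the nut and do not disturb the bottles and the tin standing about.

Things in the scene. Friction and masses are not known exactly. Their poses are not given: they have to be found in the camera images.
- mould: Grey steel soil mould, fixed to the bench; origin at the middle of its foot, on the bench, z up. Foot 130 mm across; round lid 116 mm across, on it a flat raised seat 92 mm across whose top, 46 mm above the bench, carries the brass star nut in its middle.
- nut_center (a point): Centre of the brass star nut, 10 mm above the seat; the nut turns about the vertical through it. 10 round lobes, bevelled at the top, 53 mm across, 21 mm high; its steel stud rises to 23 mm over the seat. Nut and seat are oiled.
- nut (a joint): Turn of the nut: 0 is tight (it cannot turn further clockwise), grows as the nut turns anticlockwise seen from above (loosening). It resists with about 0.35 N m and stays where it is left. 30 degrees is 0.524.
- wrench: Steel ratchet wrench, 196 mm long, 0.29 to 0.43 kg, lying flat, lever side up; origin on its underside, at the ring's centre; x from the ring along the handle, z up. It balances 30 mm from the ring centre towards the handle. A sprung pawl catches the nut's lobes (up to 45 degrees of idle swing before the nut follows); swung the other way it clicks over them.
- wrench_ring (a point): Centre of the wrench's ring, 6 mm above its underside; axes as the wrench. Ring of round bar 12 mm thick, inner diameter 57 mm, outer 81 mm: it passes over the nut in any yaw with 2 mm to spare all round, guides itself when a few mm off, then rests on the seat, this point 4 mm below nut_center. Pawl housing 20 to 58 mm from the ring centre: 62 mm wide, 24 mm high.
- wrench_neck (a point): On the bare steel neck of the handle, 71 mm from the ring centre along x, half-way up (18 mm above the wrench's underside); axes as the wrench. Neck 18 mm wide and 18 mm high, 58 to 99 mm from the ring centre. Good place to lift the wrench.
- wrench_grip (a point): Middle of the handle's black rubber grip, 127 mm from the ring centre along x, half-way up (18 mm above the wrench's underside); axes as the wrench. Grip 24 mm wide, 22 mm high, 56 mm long. Place to hold when swinging; keep the wrench flat, as pressing down or pulling up by several N here tips the ring off the nut.
- lever_tab (a point): Centre of the upright red tab (12 mm long, 9 mm wide, 22 mm high; top 51.5 mm, this point 42 mm above the wrench's underside) at the free end of the red direction lever. The lever pivots on an upright axis 42 mm from the ring centre on the handle side and reaches 37 mm back to this tab, over the ring. x runs along the lever to its pivot.
- lever (a joint): Direction lever: about -0.5 = tighten (tab 18 mm to the wrench's +y side, left when looking from the ring along the handle), about +0.5 = loosen (tab 18 mm to the -y side); stops at 0.72 either way. A spring snaps it from the middle (0) to the nearer side; pushing the tab sideways takes about 1 N. On the nut it rests at 0.15 to 0.72; clicking over lobes it wobbles but keeps its side.

How it is judged:
On the way, in this order (a step that is already met when the one before it is completed fails the run):
1. the wrench lies fully down over the nut and is let go, its lever still on tighten (horizontal distance between wrench_ring and nut_center below 0.006 m and z of wrench_ring in the frame of nut_center below 0.001 m and angle between wrench_ring's own z axis and vertical below 0.06 rad and contact force between the fingers and wrench below 0.1 N and value of joint lever below -0.1 rad), for 0.2 s.
2. the lever is flipped to loosen while the wrench sits on the nut, before the nut has been turned (value of joint lever above 0.1 rad and horizontal distance between wrench_ring and nut_center below 0.008 m and value of joint nut below 0.2 rad), for 0.2 s.
3. the nut has turned by 30 degrees anticlockwise (value of joint nut above 0.5 rad), for 0.1 s.
At the end, for the whole second after the job is handed in: The nut stands at least 30 degrees (0.5 rad) loosened, the lever is on loosen (above 0.1), and the wrench lies flat (within 0.06 rad) and at rest on the lid round the nut, within 6 mm of its centre and within 5 mm of fully down (value of joint nut above 0.5 rad and value of joint lever above 0.1 rad and horizontal distance between wrench_ring and nut_center below 0.006 m and z of wrench_ring in the frame of nut_center below 0.001 m and angle between wrench_ring's own z axis and vertical below 0.06 rad and linear speed of wrench below 0.02 m/s); the robot touches nothing.
It fails at once if a bystander (tin, white-capped sample bottle, amber bottle) is shifted more than 20 mm (distance of any of filter_tin, sample_bottle_a, amber_bottle from where it was at the start of the episode above 0.02 m).
It fails at once if the nut is turned before the lever has been flipped to loosen (value of joint nut above 0.25 rad and value of joint lever below -0.1 rad).
It also fails if it takes over 61 s, if anything falls off the work surface, if the arm or the gripper's body presses on something with over 40 N, if the wrist force passes 120 N, or if a joint passes its speed limit or range.

ROBOT

A 7-joint arm with a two-finger parallel gripper is mounted at the origin on a cart in front of the work surface, level with it; the furniture and walls round the work are solid. World frame = base frame: x ahead of the robot, y to its left, z up, the work surface at z = 0. Lengths are in m, angles in rad, forces in N, time in s.
With the tool pointing down it reaches from about 0.35 to 0.9 m from the base axis. Payload 8.1 kg.
Tool frame: the origin (TCP) lies midway between the tips of the shut fingers; the grasp point (between the pads) lies 19 mm behind it; z points along the fingers, y is the line along which they close (so a half turn about z gives the same grasp; the last joint's range is limited). The gripper opens to 85 mm and grips with 20 to 120 N. Pads are 22 mm wide; open, the fingers measure 114 mm over their backs; the gripper's body (76 mm by 85 mm) begins 54 mm behind the grasp point. The pads swing forward as they close: fully open they stand 13 mm farther back than shut.
Start: joints at [1.061, 0.434, 0.025, 1.573, -0.012, 1.134, -0.075], TCP at [0.247, -0.574, 0.231] pointing down, gripper open.
Joint ranges: [-2.62, 2.62], [-0.44, 2.09], [-1.27, 1.32], [0.08, 2.57], [-1.32, 4.46], [0.12, 2], [-2.74, 2.74]. Speed limits (rad/s): [2.22, 2.22, 3.01, 3.01, 3.14, 3.14, 3.14].

INTERFACE

Orientations are given as a 3x3 rotation matrix whose columns are the frame's x, y, z axes.
In Python, from rig import * gives the robot as it stands.
- The arm moves only by the shell command python3 -m crank 'ROWS' [FORCE]. ROWS is JSON, a list of rows, each a list of 7 numbers: the shift along the tool's x, y, z normalised to -1 to 1, where 1 is 0.25 m, then the turn, a rotation vector about the tool's x, y, z normalised to -1 to 1, where 1 is 90 degrees, then the gripper command: -1 is fully open, 1 is shut, values between are in proportion. A call has 1 to 5 rows; each row is the pose to reach, as a shift and turn from the pose commanded when the call began, along the tool's axes at that moment; what a row does not reach only later rows make up. A row lasts 1/12 s, in which the tool goes at most 41.7 mm and 7.16 degrees, less where a joint would pass 70% of its speed; a pose out of reach is approached as far as the arm can. A call with a number of a shift or a turn outside -1 to 1 is refused whole. A call with a gripper value outside its range is refused whole. The fingers move at their own pace and stop on an object; FORCE is the grip in N (left out, the last holds). Time passes only in rows, so rows that repeat a pose let the fingers close. It gives the time, the measured TCP pose, the force, the opening and the grip force at its end, in the units of the state.
- observe(): the state, without advancing time (a new reading comes with each control period).
- camera(name): name is "scene" or "top"; returns the picture (420x560x3 uint8, blue, green, red); there is no depth.
- get_calibration(name): a dict with "fx", "fy", "cx", "cy" (pixels), "distortion" ([k1, k2, p1, p2, k3] as OpenCV has them; the pictures are not rectified), "origin" and "attitude" of the camera in the world. Camera axes: x right, y up, looking along -z (the intrinsics and any distortion apply to the point x, -y, -z); pixel columns grow to the right and rows downward; lengths in m; the calibration is good to about 2 mm. A picture is of the moment at which its call begins. get_calibration takes no time and is no camera call.
- job_done(): hands the job in; it is judged then, once.
Trained networks look in the newest picture that a camera, given by its name, has taken for a name from the list of things; names that differ only in an ending like _2 or _b are one class to them, and where a whole thing is asked for, a point or a joint stands for the part that bears it (a point fixed in the world has none). Each returns a list of dicts, best first, with "score" (0 to 1); they miss things now and then, are a little off and sometimes report something else, mostly with a low value. They report only what shows in the picture. A call takes as long as a camera call.
- search_frame(camera, thing): "box" ([left, top, width, height] in pixels, round what is visible of it).
- landmark_of(camera, thing): "location" ([column, row] in pixels: a listed point, or the origin of a listed thing).
The state is a dict: "clock": time; "joints": joint angles; "joint_vel": joint speeds; "joint_torque": joint torques, N m; "tool_pos": TCP position; "tcp_rot": TCP orientation; "force": force on the tool from outside, world axes, zero at the start; "wrist_torque": the same for the moment, N m; "gripper_width": finger opening in m; "finger_force": force on a finger pad.
Only numpy, scipy, OpenCV 4.12 (cv2) and the standard library are available. Lean on these libraries where they do the work, as an engineer would, in place of code of your own. Each camera call takes 0.05 s, during which the arm holds its last target. There are 200 camera calls.

## Working session

There is one attempt and no reset: what is moved stays moved. The work goes in short steps, Python scripts to look and compute and a shell command to move; the robot and the scene stay as the last step left them, time stands still between calls to the robot, and variables do not carry over. Pictures are saved under pics/ and viewed, at most 10 in all, crops included, and the job is handed in when it is done.

```bash
mkdir -p pics
cat > h.py <<'E'
from rig import *
import numpy as np, cv2
def ray(cam,px):
    c=get_calibration(cam)
    K=np.array([[c["fx"],0,c["cx"]],[0,c["fy"],c["cy"]],[0,0,1]])
    p=cv2.undistortPoints(np.array([[px]],float),K,np.array(c["distortion"],float))[0,0]
    R=np.array(c["attitude"],float)
    d=R@np.array([p[0],-p[1],-1.]); return np.array(c["origin"],float),d/np.linalg.norm(d)
def tri(rs):
    A=sum(np.eye(3)-np.outer(d,d) for o,d in rs); b=sum((np.eye(3)-np.outer(d,d))@o for o,d in rs)
    return np.linalg.solve(A,b)
def atz(r,z):
    o,d=r; return o+d*(z-o[2])/d[2]
E
python3 - <<'E'
from h import *
np.set_printoptions(precision=4,suppress=True)
o=observe(); print(o)
for c in("scene","top"):
    print(c,get_calibration(c)); cv2.imwrite(f"pics/{c}0.png",camera(c))
for n in ["nut_center","wrench_ring","wrench_neck","wrench_grip","lever_tab","mould","wrench"]:
    L={c:landmark_of(c,n)[:2] for c in("scene","top")}
    print(n,[[(np.round(x["location"],1),round(x["score"],2)) for x in L[c]] for c in L])
    if all(L.values()): print("   ",tri([ray(c,L[c][0]["location"]) for c in L]))
E
```

```text
{'clock': 0.0, 'joints': array([ 1.0614,  0.4352,  0.025 ,  1.5741, -0.0116,  1.134 , -0.0751]), 'joint_vel': array([-0.0008, -0.0005, -0.0003, -0.0002, -0.0013,  0.0005, -0.    ]), 'joint_torque': array([  0.0002, -67.0474,   1.0248, -31.621 ,   0.0154,   0.0122,
         0.0001]), 'tool_pos': array([ 0.247 , -0.5735,  0.2305]), 'tcp_rot': array([[ 0.9184,  0.3956, -0.0007],
       [ 0.3956, -0.9184,  0.0014],
       [-0.0001, -0.0016, -1.    ]]), 'force': array([ 0.4813,  0.4605, -0.4946]), 'wrist_torque': array([-0.01  , -0.0319,  0.0223]), 'finger_force': 0.0, 'gripper_width': 0.08560504049852574}
scene {'fx': 450.03183007481266, 'fy': 450.03183007481266, 'cx': 288.6390915691827, 'cy': 206.83028918526028, 'distortion': array([-0.0539,  0.    ,  0.    ,  0.    ,  0.    ]), 'origin': array([0.1562, 0.4865, 0.5257]), 'attitude': array([[-0.8784,  0.2674, -0.3961],
       [-0.4774, -0.4565,  0.7508],
       [ 0.0199,  0.8486,  0.5286]])}
top {'fx': 495.15696708079395, 'fy': 495.15696708079395, 'cx': 273.24618216845545, 'cy': 211.10359711386192, 'distortion': array([-0.1633,  0.    , 
[... 245 characters left out ...]
rray([224.3, 155.9]), 0.65)]]
    [ 0.5925 -0.073   0.0538]
wrench_ring [[(array([310.9, 198.8]), 0.89)], [(array([360.4, 198. ]), 0.61)]]
    [ 0.5202 -0.3219 -0.0025]
wrench_neck [[(array([335.8, 200.6]), 0.92)], [(array([353.2, 235.3]), 0.63)]]
    [ 0.4509 -0.3024  0.0242]
wrench_grip [[(array([359.9, 212.1]), 0.64)], [(array([343.9, 261. ]), 0.68)]]
    [ 0.3974 -0.2879  0.0201]
lever_tab [[(array([322.3, 183.6]), 0.57)], [(array([368.7, 200.8]), 0.55)]]
    [ 0.5061 -0.333   0.0363]
mould [[(array([222.1, 246.6]), 0.81)], [(array([227.3, 161.4]), 0.88)]]
    [ 0.5918 -0.0721 -0.0034]
wrench [[(array([310.2, 197.1]), 0.78)], [(array([359.4, 196.5]), 0.73)]]
    [ 0.5219 -0.3195  0.0028]
```

View pics/scene0.png

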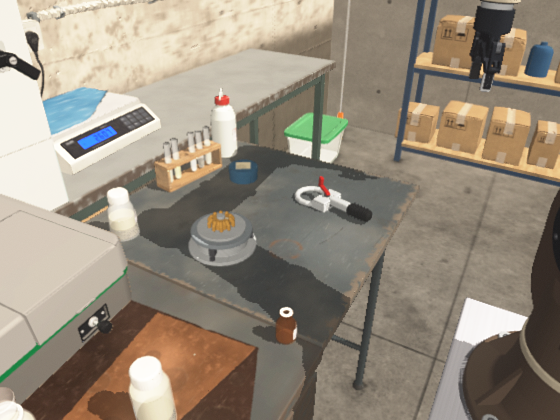

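View pics/top0.png

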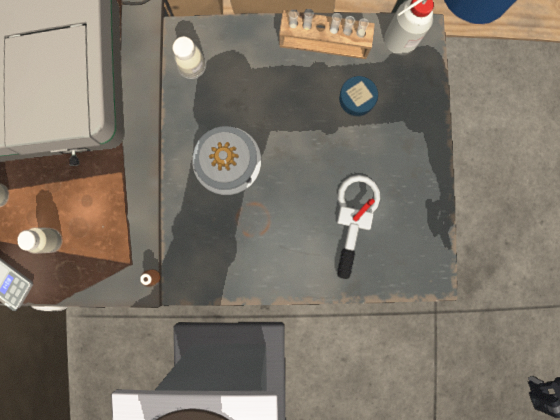

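The scene picture shows the mould near (222,235) and the wrench from its ring at (310,197) to its grip at (358,212). In the top picture the mould is at (226,158), the ring at (359,194), the grip at (346,262) and the red tab at (370,201), so the lever is on tighten. The bystanders are the tin (359,95), the white-capped bottle (187,55) and the amber bottle (149,279) in top.

```bash
cat >> h.py <<'E'
H=dict(nut_center=.056,wrench_ring=.006,wrench_neck=.018,wrench_grip=.018,lever_tab=.042,mould=0,wrench=0)
def look(names,dz=0,new=True):
    if new: camera("scene"),camera("top")
    for n in names:
        rs=[]
        for c in("scene","top"):
            l=landmark_of(c,n)
            if l: rs.append(ray(c,l[0]["location"])); print(n,c,round(l[0]["score"],2),np.round(atz(rs[-1],H[n]+(dz if n[0] in"wl" else 0))[:2],4),end=" | ")
        print(np.round(tri(rs),4) if len(rs)==2 else "")
E
python3 - <<'E'
from h import *
look(["nut_center","mould","wrench_ring","wrench","wrench_neck","wrench_grip","lever_tab"])
im=cv2.imread("pics/top0.png")[165:290,310:410]; cv2.imwrite("pics/c.png",cv2.resize(im,None,fx=4.8,fy=4.8,interpolation=cv2.INTER_CUBIC))
E
```

```text
nut_center scene 0.82 [ 0.5998 -0.0794] | 
mould scene 0.85 [ 0.5895 -0.0704] | mould top 0.74 [ 0.5926 -0.0723] | [ 0.5922 -0.0725 -0.0022]
wrench_ring scene 0.6 [ 0.5115 -0.3142] | wrench_ring top 0.67 [ 0.5199 -0.3203] | [ 5.180e-01 -3.223e-01  1.000e-04]
wrench scene 0.85 [ 0.5235 -0.3219] | wrench top 0.84 [ 0.522  -0.3181] | [ 0.5217 -0.3177  0.0027]
wrench_neck scene 0.66 [ 0.4608 -0.3113] | 
wrench_grip scene 0.62 [ 0.3987 -0.2991] | wrench_grip top 0.9 [ 0.3955 -0.292 ] | [ 0.396  -0.2912  0.0232]
lever_tab scene 0.68 [ 0.506  -0.3328] | lever_tab top 0.49 [ 0.5043 -0.3325] | [ 0.5049 -0.3321  0.0426]
```

View pics/c.png

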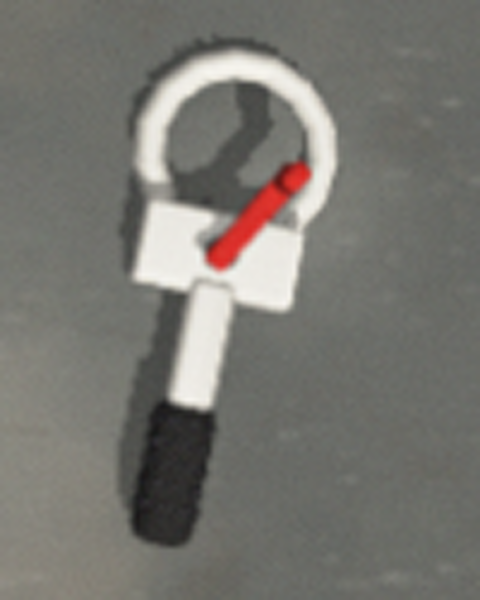

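The crop shows the ring centred at crop (236,145), i.e. top pixel (359.2,195.2). The neck runs (208,290)–(192,405), and the grip centre (176,473) is top pixel (346.7,263.5). The tab is to the right, on tighten.

Run:
```python
from h import *
a=atz(ray("top",[359.2,195.2]),.008);g=atz(ray("top",[310+176/4.8,165+473/4.8]),.025);m=atz(ray("top",[310+200/4.8,165+345/4.8]),.025)
print(a,g,m); d=g-a; print(np.linalg.norm(d[:2]),np.degrees(np.arctan2(d[1],d[0])))
u=d[:2]/np.linalg.norm(d[:2]); print(a[:2]+u*.073)
o=observe(); t=np.r_[a[:2]+u*.073,.12]; yaw=np.degrees(np.arctan2(o["tcp_rot"][1,0],o["tcp_rot"][0,0]));print("dyaw",np.degrees(np.arctan2(d[1],d[0]))-180-yaw)
print((o["tcp_rot"].T@(t-o["tool_pos"]))/.25)
```

```text
[ 0.52034386 -0.31997357  0.008     ] [ 0.3947387  -0.29149494  0.025     ] [ 0.44304101 -0.3015684   0.025     ]
0.12879320278892012 167.22523074956317
[ 0.44915084 -0.30383188]
dyaw -36.07873907812789
[ 1.1691983  -0.67309689  0.44519938]
```

```bash
R='[0.6,-0.35,0.2,0,0,0,-1]'; python3 -m crank '[[0.6,-0.35,0.2,0,0,0,-1],[0.6,-0.35,0.2,0,0,0,-1],[0.6,-0.35,0.2,0,0,0,-1],[0.6,-0.35,0.2,0,0,0,-1],[0.6,-0.35,0.2,0,0,0,-1]]'
python3 -m crank '[[0.57,-0.32,0.1,0,0,0.4,-1],[0.57,-0.32,0.1,0,0,0.4,-1],[0.57,-0.32,0.1,0,0,0.4,-1],[0.57,-0.32,0.1,0,0,0.4,-1],[0.57,-0.32,0.1,0,0,0.4,-1]]'
cat >> h.py <<'E'
def go(x,y,z,yaw):
    "rows' numbers to bring TCP to x,y,z, tool pointing down, tool x at yaw deg"
    from scipy.spatial.transform import Rotation as S
    o=observe(); R=np.array(o["tcp_rot"]); c,s=np.cos(np.radians(yaw)),np.sin(np.radians(yaw))
    T=np.array([[c,s,0],[s,-c,0],[0,0,-1.]])
    print("pos",np.round(o["tool_pos"],4),"yaw",round(np.degrees(np.arctan2(R[1,0],R[0,0])),1),"tilt",np.round(R[:2,2],3),"F",np.round(o["force"],1),"t",o["clock"],"w",round(o["gripper_width"],4),"ff",o["finger_force"])
    print("shift",np.round(R.T@(np.array([x,y,z])-o["tool_pos"])/.25,3),"turn",np.round(S.from_matrix(R.T@T).as_rotvec()/(np.pi/2),3))
E
python3 - <<'E'
from h import *
go(.449,-.3037,.08,-12.8)
E
```

```text
clock: 2.02
tool_pos: [0.3543, -0.428, 0.1799]
tcp_rot: [[0.916, 0.402, 0.001], [0.402, -0.916, 0.004], [0.002, -0.003, -1.0]]
force: [1.2, 1.3, -0.2]
gripper_width: 0.0854
finger_force: 0.0
clock: 2.43
tool_pos: [0.454, -0.2974, 0.1555]
tcp_rot: [[0.982, -0.188, 0.001], [-0.188, -0.982, 0.003], [0.001, -0.004, -1.0]]
force: [-0.4, 0.7, 0.7]
gripper_width: 0.0854
finger_force: 0.0
pos [ 0.454  -0.2974  0.1555] yaw -10.8 tilt [0.001 0.003] F [-0.4  0.7  0.7] t 2.4333 w 0.0854 ff 0.0
shift [-0.015  0.03   0.302] turn [-0.002 -0.     0.022]
```

```bash
python3 -m crank '[[0,0,0.3,0,0,0,-1],[0,0,0.3,0,0,0,-1],[0,0,0.3,0,0,0,-1],[0,0,0.3,0,0,0,-1],[0,0,0.3,0,0,0,-1]]' >/dev/null
python3 - <<'E'
from h import *
go(.449,-.3037,.007,-12.8)
E
```

```text
pos [ 0.4502 -0.3052  0.0827] yaw -11.0 tilt [ 0.001 -0.001] F [ 0.2 -0.1  0.6] t 2.85 w 0.0858 ff 0.0
shift [-0.006 -0.005  0.303] turn [ 0.    -0.001  0.02 ]
```

```bash
python3 -m crank '[[-0.006,-0.005,0.15,0,0,0.02,-1],[-0.006,-0.005,0.25,0,0,0.02,-1],[-0.006,-0.005,0.303,0,0,0.02,-1],[-0.006,-0.005,0.303,0,0,0.02,-1],[-0.006,-0.005,0.303,0,0,0.02,-1]]'
python3 -m crank '[[0,0,0,0,0,0,1],[0,0,0,0,0,0,1],[0,0,0,0,0,0,1],[0,0,0,0,0,0,1],[0,0,0,0,0,0,1]]' 60
python3 -m crank '[[0,0,0,0,0,0,1],[0,0,0,0,0,0,1],[0,0,0,0,0,0,1],[0,0,0,0,0,0,1],[0,0,0,0,0,0,1]]' 80
```

```text
clock: 3.27
tool_pos: [0.4492, -0.3038, 0.0071]
tcp_rot: [[0.975, -0.222, 0.002], [-0.222, -0.975, -0.001], [0.002, 0.0, -1.0]]
force: [-0.3, 1.1, 0.4]
gripper_width: 0.0856
finger_force: 0.0
clock: 3.68
tool_pos: [0.4487, -0.3031, 0.0061]
tcp_rot: [[0.975, -0.221, 0.001], [-0.221, -0.975, -0.0], [0.001, 0.0, -1.0]]
force: [0.7, 0.6, -0.8]
gripper_width: 0.0255
finger_force: 0.0
clock: 4.1
tool_pos: [0.4487, -0.3029, 0.0062]
tcp_rot: [[0.975, -0.221, 0.001], [-0.221, -0.975, -0.0], [0.001, -0.0, -1.0]]
force: [-2.0, 1.0, 9.4]
gripper_width: 0.0163
finger_force: 77.9
```

```bash
python3 -m crank '[[0,0,-0.1,0,0,0,1],[0,0,-0.2,0,0,0,1],[0,0,-0.35,0,0,0,1],[0,0,-0.5,0,0,0,1],[0,0,-0.5,0,0,0,1]]' 90
python3 - <<'E'
from h import *
cv2.imwrite("pics/s1.png",camera("scene")[60:340,100:460]); 
go(.449,-.303,.13,-12.8)
look(["nut_center","mould"])
look(["wrench_ring","wrench","wrench_neck","wrench_grip","lever_tab"],observe()["tool_pos"][2]-.006)
E
```

```text
clock: 4.52
tool_pos: [0.4514, -0.3049, 0.1369]
tcp_rot: [[0.975, -0.221, 0.008], [-0.221, -0.975, -0.005], [0.009, 0.003, -1.0]]
force: [1.2, -0.8, -3.1]
gripper_width: 0.0161
finger_force: 88.8
pos [ 0.4504 -0.3041  0.134 ] yaw -12.8 tilt [ 0.006 -0.003] F [ 0.5 -0.1 -4.8] t 4.5667 w 0.0164 ff 88.83351802825928
shift [-0.007 -0.003  0.016] turn [ 0.001 -0.004  0.   ]
nut_center scene 0.82 [ 0.5877 -0.068 ] | 
mould scene 0.97 [ 0.5896 -0.067 ] | mould top 0.95 [ 0.5943 -0.0736] | [ 0.595  -0.0732 -0.006 ]
wrench_ring scene 0.72 [ 0.5168 -0.3119] | wrench_ring top 0.93 [ 0.516  -0.3176] | [ 0.5176 -0.3174  0.1265]
wrench scene 0.9 [ 0.5214 -0.3245] | wrench top 0.76 [ 0.5154 -0.3202] | [ 0.5168 -0.3188  0.1261]
wrench_neck scene 0.59 [ 0.4504 -0.2943] | 
wrench_grip scene 0.74 [ 0.3986 -0.2944] | wrench_grip top 0.89 [ 0.3914 -0.2979] | [ 0.3951 -0.2964  0.1411]
lever_tab scene 0.38 [ 0.494  -0.3235] |
```

View pics/s1.png

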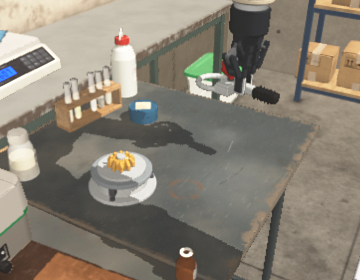

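The wrench hangs level from the gripper at about (230,85) in the crop. The nut is at (122,160).

```bash
cat >> h.py <<'E'
def nutpix(cam,im,c,r):
    h=cv2.cvtColor(im,cv2.COLOR_BGR2HSV); m=cv2.inRange(h,(8,110,70),(28,255,255))
    k=np.zeros_like(m); cv2.circle(k,c,r,255,-1); m&=k
    p=cv2.findNonZero(m); return cv2.minEnclosingCircle(p),len(p)
E
python3 - <<'E'
from h import *
t=camera("top")
(c,r),n=nutpix("top",t,(225,156),30); print(c,r,n)
p=atz(ray("top",c),.062); print(p)
s=camera("scene");(c2,r2),n2=nutpix("scene",s,(221,222),25);print(c2,r2,n2,atz(ray("scene",c2),.06),tri([ray("top",c),ray("scene",c2)]))
g=cv2.cvtColor(t,cv2.COLOR_BGR2GRAY)[110:210,175:280]
for q in cv2.HoughCircles(cv2.GaussianBlur(g,(3,3),1),cv2.HOUGH_GRADIENT,1,5,param1=100,param2=20,minRadius=20,maxRadius=45)[0][:5]: print(q+[175,110,0], atz(ray("top",q[:2]+[175,110]),.046),atz(ray("top",q[:2]+[175,110]),0.0))
cv2.imwrite("pics/c2.png",cv2.resize(t[110:210,175:280],None,fx=5,fy=5,interpolation=cv2.INTER_CUBIC))
E
```

```text
(223.3333282470703, 155.6666717529297) 14.337310791015625 364
[ 0.58967423 -0.07324802  0.062     ]
(220.61277770996094, 222.47744750976562) 13.62291145324707 353 [ 0.58742433 -0.06334592  0.06      ] [ 0.59228442 -0.07160088  0.05329993]
[225.5        157.5         32.09999847] [ 0.58894786 -0.07535574  0.046     ] [ 0.59649475 -0.07043251  0.        ]
[221.5        162.5         29.39999962] [ 0.58001711 -0.06808004  0.046     ] [ 0.58709685 -0.06277623  0.        ]
[219.5        152.5         38.70000076] [ 0.59827229 -0.06456738  0.046     ] [ 0.60630692 -0.05907983  0.        ]
[232.5 163.5  27.5] [ 0.57781173 -0.08789161  0.046     ] [ 0.58477611 -0.08362411  0.        ]
[229.5        151.5         32.20000076] [ 0.59971474 -0.08264715  0.046     ] [ 0.60782482 -0.07810531  0.        ]
```

View pics/c2.png

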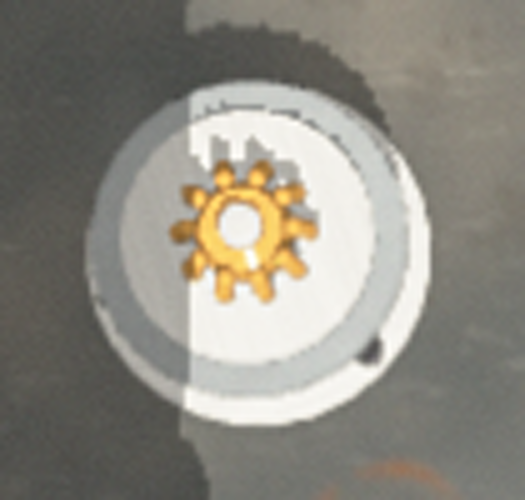

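The crop shows the nut centre at crop (240,228), i.e. top pixel (223,155.6). The seat is concentric with it at (250,237), offset only by parallax.

Run:
```python
from h import *
go(.5189,-.0565,.134,-12.8)
```

```text
pos [ 0.4484 -0.303   0.1306] yaw -12.8 tilt [ 0. -0.] F [-0.2  0.1 -2.8] t 5.5667 w 0.0161 ff 88.80428194999695
shift [ 0.057 -1.024 -0.014] turn [ 0. -0.  0.]
```

```bash
python3 -m crank '[[0.03,-0.08,0,0,0,0,1],[0.03,-0.2,0,0,0,0,1],[0.03,-0.33,0,0,0,0,1],[0.03,-0.45,0,0,0,0,1],[0.03,-0.5,0,0,0,0,1]]' >/dev/null
python3 -m crank '[[0.027,-0.12,0.05,0,0,0,1],[0.027,-0.25,0.05,0,0,0,1],[0.027,-0.37,0.05,0,0,0,1],[0.027,-0.48,0.05,0,0,0,1],[0.027,-0.524,0.05,0,0,0,1]]' >/dev/null
python3 -m crank '[[0,0,0.001,0,0,0,1],[0,0,0.001,0,0,0,1],[0,0,0.001,0,0,0,1]]' >/dev/null
python3 - <<'E'
from h import *
go(.5189,-.0565,.10,-12.8)
look(["nut_center"]); look(["wrench_ring","wrench","wrench_grip"],observe()["tool_pos"][2]-.006,False)
for c,b in(("top",(95,215,160,305)),("scene",(170,270,150,295))):
    im=camera(c)[b[0]:b[1],b[2]:b[3]]; cv2.imwrite(f"pics/{c}2.png",cv2.resize(im,None,fx=4,fy=4,interpolation=cv2.INTER_CUBIC))
a=cv2.imread("pics/top2.png");b=cv2.imread("pics/scene2.png"); w=np.zeros((480,580,3),np.uint8)
b=cv2.resize(b,(580,400)); out=np.vstack([a,b]); print(out.shape); cv2.imwrite("pics/both2.png",cv2.resize(out,(395,600)))
E
```

```text
pos [ 0.5186 -0.0579  0.1178] yaw -12.9 tilt [-0.    -0.001] F [-0.2 -0.3 -3.2] t 6.65 w 0.0159 ff 88.71394872665405
shift [-0.    -0.006  0.071] turn [ 0.001  0.    -0.001]
nut_center scene 0.86 [ 0.5867 -0.0721] | 
wrench_ring scene 0.62 [ 0.5875 -0.0657] | wrench_ring top 0.61 [ 0.5907 -0.0742] | [ 0.5924 -0.0731  0.1124]
wrench scene 0.98 [ 0.5921 -0.0732] | wrench top 0.75 [ 0.5891 -0.0723] | [ 0.5898 -0.0719  0.113 ]
wrench_grip scene 0.58 [ 0.4691 -0.0533] | wrench_grip top 0.57 [ 0.4638 -0.046 ] | [ 0.4643 -0.0465  0.135 ]
(880, 580, 3)
```

View pics/both2.png

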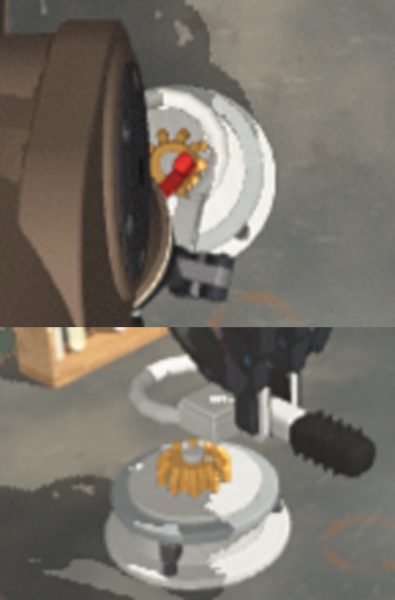

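Top panel: the ring is above the nut, which shows at (172,160). Scene panel: the wrench is about level over the lid, so I descend.

```bash
python3 -m crank '[[0,-0.005,0.06,0,0,0,1],[0,-0.005,0.12,0,0,0,1],[0,-0.005,0.16,0,0,0,1],[0,-0.005,0.18,0,0,0,1],[0,-0.005,0.2,0,0,0,1]]'
python3 -m crank '[[0,0,0.01,0,0,0,1],[0,0,0.02,0,0,0,1],[0,0,0.03,0,0,0,1],[0,0,0.04,0,0,0,1],[0,0,0.04,0,0,0,1]]'
```

```text
clock: 7.67
tool_pos: [0.5191, -0.0552, 0.0673]
tcp_rot: [[0.975, -0.221, -0.001], [-0.221, -0.975, -0.0], [-0.001, 0.0, -1.0]]
force: [0.4, 0.1, -2.9]
gripper_width: 0.0161
finger_force: 88.8
clock: 8.08
tool_pos: [0.5192, -0.0552, 0.0576]
tcp_rot: [[0.975, -0.221, -0.0], [-0.221, -0.975, -0.0], [-0.0, 0.0, -1.0]]
force: [0.8, -0.1, -2.6]
gripper_width: 0.0163
finger_force: 88.8
```

```bash
python3 -m crank '[[0,0,0.01,0,0,0,1],[0,0,0.016,0,0,0,1],[0,0,0.02,0,0,0,1],[0,0,0.02,0,0,0,1]]'
python3 - <<'E'
from h import *
camera("top");look(["wrench_ring","wrench_grip"],.046)
E
```

```text
clock: 8.42
tool_pos: [0.5192, -0.0552, 0.0527]
tcp_rot: [[0.975, -0.221, -0.0], [-0.221, -0.975, -0.0], [-0.0, 0.0, -1.0]]
force: [0.8, -0.1, -2.5]
gripper_width: 0.0165
finger_force: 88.8
wrench_ring scene 0.77 [ 0.5921 -0.0751] | wrench_ring top 0.81 [ 0.59   -0.0715] | [ 0.5896 -0.0718  0.0547]
wrench_grip scene 0.67 [ 0.4712 -0.0508] | wrench_grip top 0.67 [ 0.4632 -0.043 ] | [ 0.4646 -0.0432  0.0711]
```

```bash
python3 -m crank '[[0,0,0.006,0,0,0,1],[0,0,0.012,0,0,0,1],[0,0,0.012,0,0,0,1]]'
```

```text
clock: 9.02
tool_pos: [0.5193, -0.0552, 0.0513]
tcp_rot: [[0.975, -0.221, 0.001], [-0.221, -0.975, 0.0], [0.001, -0.0, -1.0]]
force: [-10.1, 1.3, 22.7]
gripper_width: 0.0163
finger_force: 92.6
```

```bash
python3 -m crank '[[0,0,-0.008,0,0,0,1],[0,0,-0.008,0,0,0,1],[0,0,-0.008,0,0,0,0.3],[0,0,-0.008,0,0,0,0.3],[0,0,-0.008,0,0,0,0.2]]'
python3 -m crank '[[0,0,0,0,0,0,-0.1],[0,0,0,0,0,0,-0.1],[0,0,0,0,0,0,-0.1],[0,0,0,0,0,0,-0.1],[0,0,0,0,0,0,-0.1]]'
python3 -m crank '[[0,0,-0.05,0,0,0,-0.1],[0,0,-0.15,0,0,0,-0.1],[0,0,-0.3,0,0,0,-0.1],[0,0,-0.4,0,0,0,-0.1],[0,0,-0.4,0,0,0,-0.1]]'
python3 - <<'E'
from h import *
camera("top");look(["wrench_ring","wrench","wrench_grip","lever_tab"],.046)
cv2.imwrite("pics/s3.png",cv2.resize(camera("scene")[160:270,150:295],None,fx=4,fy=4,interpolation=cv2.INTER_CUBIC))
E
```

```text
clock: 9.43
tool_pos: [0.5193, -0.0552, 0.0517]
tcp_rot: [[0.975, -0.221, 0.0], [-0.221, -0.975, -0.0], [0.0, 0.0, -1.0]]
force: [-0.2, 0.8, -0.4]
gripper_width: 0.0341
finger_force: 0.0
clock: 9.85
tool_pos: [0.5192, -0.0552, 0.0518]
tcp_rot: [[0.975, -0.221, 0.0], [-0.221, -0.975, -0.0], [0.0, 0.0, -1.0]]
force: [0.6, 0.1, -0.4]
gripper_width: 0.047
finger_force: 0.0
clock: 10.27
tool_pos: [0.5222, -0.0554, 0.1569]
tcp_rot: [[0.975, -0.221, 0.008], [-0.221, -0.975, -0.0], [0.008, -0.002, -1.0]]
force: [1.1, 0.1, 0.5]
gripper_width: 0.0469
finger_force: 0.0
wrench_ring scene 0.94 [ 0.5824 -0.0631] | wrench_ring top 0.65 [ 0.5922 -0.0728] | [ 0.5921 -0.0727  0.0433]
wrench scene 0.98 [ 0.5924 -0.0716] | wrench top 0.69 [ 0.5858 -0.0687] | [ 0.587  -0.068   0.0496]
wrench_grip scene 0.87 [ 0.4714 -0.0441] | wrench_grip top 0.78 [ 0.4663 -0.0443] | [ 0.4683 -0.0434  0.0653]
lever_tab scene 0.51 [ 0.5784 -0.0901] | lever_tab top 0.64 [ 0.5785 -0.085 ] | [ 0.5769 -0.0859  0.0909]
```

View pics/s3.png

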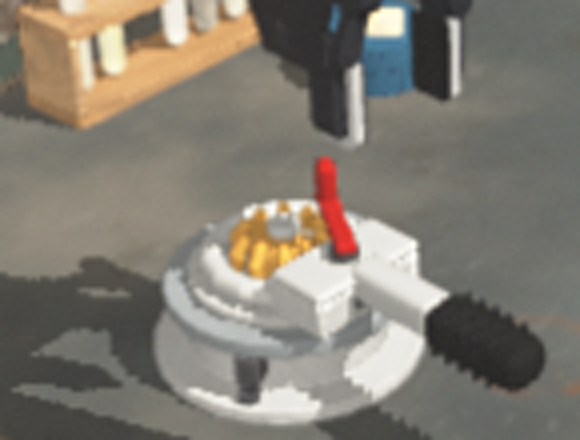

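The ring lies round the nut on the seat, with the red tab at (325,175) on the far side, still on tighten. The fingers are clear of it.

```bash
python3 -m crank '[[0,0,0,0,0,0,1],[0,0,0,0,0,0,1],[0,0,0,0,0,0,1],[0,0,0,0,0,0,1],[0,0,0,0,0,0,1]]' 20 >/dev/null
python3 - <<'E'
from h import *
go(.572,-.122,.157,-12.8)
E
```

```text
pos [ 0.5192 -0.0552  0.1519] yaw -12.8 tilt [ 0. -0.] F [-0.9  0.4 -0.2] t 11.2833 w 0.0 ff 0.0
shift [ 0.265  0.214 -0.021] turn [ 0. -0.  0.]
```

```bash
python3 -m crank '[[0.1,0.1,0,0,0,0,1],[0.2,0.17,0,0,0,0,1],[0.265,0.214,0,0,0,0,1],[0.265,0.214,0,0,0,0,1],[0.265,0.214,0,0,0,0,1]]' >/dev/null
python3 -m crank '[[0,0,0.12,0,0,0,1],[0,0,0.24,0,0,0,1],[0,0,0.272,0,0,0,1],[0,0,0.272,0,0,0,1],[0,0,0.272,0,0,0,1]]'
```

```text
clock: 12.12
tool_pos: [0.5718, -0.1214, 0.0843]
tcp_rot: [[0.975, -0.22, -0.001], [-0.22, -0.975, 0.0], [-0.001, -0.0, -1.0]]
force: [0.1, -0.4, -0.0]
gripper_width: -0.0
finger_force: 0.0
```

Pushing the tab across.

```bash
python3 -m crank '[[0,-0.05,0,0,0,0,1],[0,-0.09,0,0,0,0,1],[0,-0.12,0,0,0,0,1],[0,-0.15,0,0,0,0,1],[0,-0.175,0,0,0,0,1]]'
python3 -m crank '[[0,0,0,0,0,0,1],[0,0,0,0,0,0,1]]'
python3 -m crank '[[0,0.1,-0.05,0,0,0,1],[0,0.15,-0.2,0,0,0,1],[0,0.2,-0.35,0,0,0,1],[0,0.2,-0.4,0,0,0,1]]' >/dev/null
python3 - <<'E'
from h import *
camera("top");look(["wrench_ring","wrench","wrench_grip","lever_tab"],.046)
cv2.imwrite("pics/s4.png",cv2.resize(camera("scene")[160:270,150:295],None,fx=4,fy=4,interpolation=cv2.INTER_CUBIC))
go(0.465,-.043,.15,-13)
E
```

```text
clock: 12.53
tool_pos: [0.5823, -0.0779, 0.0845]
tcp_rot: [[0.976, -0.22, 0.001], [-0.22, -0.976, 0.0], [0.001, -0.0, -1.0]]
force: [0.5, -1.5, -0.4]
gripper_width: 0.0001
finger_force: 0.6
clock: 12.7
tool_pos: [0.5815, -0.0784, 0.0838]
tcp_rot: [[0.976, -0.22, -0.001], [-0.22, -0.976, 0.0], [-0.001, -0.0, -1.0]]
force: [-0.2, -1.5, 0.1]
gripper_width: -0.0
finger_force: 0.0
wrench_ring scene 0.67 [ 0.589  -0.0684] | 
wrench scene 0.7 [ 0.5937 -0.0766] | 
wrench_grip scene 0.63 [ 0.4713 -0.0452] | 
lever_tab scene 0.79 [ 0.5876 -0.0549] | 
pos [ 0.5703 -0.1279  0.1832] yaw -12.8 tilt [-0.001  0.   ] F [-0.3  0.7  0.1] t 13.6333 w -0.0001 ff 0.0
shift [-0.486 -0.238  0.133] turn [0.    0.001 0.003]
```

View pics/s4.png

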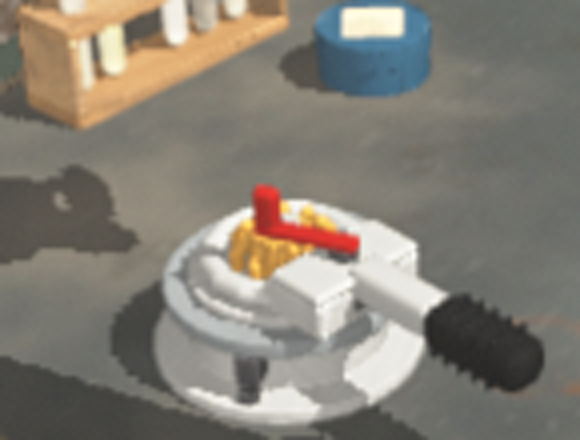

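The tab is now on the near side at (265,205), on loosen, and the wrench is still flat. Next I straddle the grip loosely and swing.

```bash
python3 -m crank '[[-0.15,-0.08,0,0,0,0,0.1],[-0.3,-0.16,0,0,0,0,0.1],[-0.42,-0.21,0,0,0,0,0.1],[-0.48,-0.23,0,0,0,0,0.1],[-0.48,-0.23,0,0,0,0,0.1]]' >/dev/null
python3 -m crank '[[0,0,0.001,0,0,0,0.1],[0,0,0.001,0,0,0,0.1],[0,0,0.001,0,0,0,0.1]]' >/dev/null
python3 - <<'E'
from h import *
go(0.4667,-.0449,.052,-13)
E
```

```text
pos [ 0.4672 -0.0462  0.1836] yaw -12.8 tilt [ 0.001 -0.   ] F [-0.3  0.5  0.7] t 14.3 w 0.0384 ff 0.0
shift [-0.003 -0.005  0.526] turn [ 0.    -0.     0.002]
```

```bash
python3 -m crank '[[0,-0.005,0.15,0,0,0,0.1],[0,-0.005,0.3,0,0,0,0.1],[0,-0.005,0.42,0,0,0,0.1],[0,-0.005,0.5,0,0,0,0.1],[0,-0.005,0.525,0,0,0,0.1]]'
python3 -m crank '[[0,0,0,0,0,0,0.1],[0,0,0,0,0,0,0.1],[0,0,0,0,0,0,0.1]]'
```

```text
clock: 14.72
tool_pos: [0.4652, -0.0449, 0.0492]
tcp_rot: [[0.975, -0.222, -0.005], [-0.222, -0.975, -0.0], [-0.005, 0.001, -1.0]]
force: [0.3, 0.6, 0.3]
gripper_width: 0.0383
finger_force: 0.0
clock: 14.97
tool_pos: [0.4678, -0.0445, 0.0535]
tcp_rot: [[0.975, -0.222, 0.002], [-0.222, -0.975, -0.0], [0.002, -0.0, -1.0]]
force: [-0.8, 0.6, 0.1]
gripper_width: 0.0383
finger_force: 0.0
```

```bash
python3 -m crank '[[0.001,0.031,0,0,0,-0.039,0.1],[0.004,0.062,0,0,0,-0.078,0.1],[0.009,0.093,0,0,0,-0.117,0.1],[0.015,0.123,0,0,0,-0.156,0.1],[0.024,0.153,0,0,0,-0.194,0.1]]'
python3 -m crank '[[0.001,0.031,0,0,0,-0.039,0.1],[0.004,0.062,0,0,0,-0.078,0.1],[0.009,0.093,0,0,0,-0.117,0.1],[0.015,0.123,0,0,0,-0.156,0.1],[0.024,0.153,0,0,0,-0.194,0.1]]'
python3 -m crank '[[0.001,0.031,0,0,0,-0.039,0.1],[0.004,0.062,0,0,0,-0.078,0.1],[0.009,0.093,0,0,0,-0.117,0.1],[0.015,0.123,0,0,0,-0.156,0.1],[0.024,0.153,0,0,0,-0.194,0.1]]'
python3 - <<'E'
from h import *
go(0.4667,-.0449,.052,-13); camera("top"); look(["wrench_ring","wrench","wrench_grip","lever_tab"],.046)
E
```

```text
clock: 15.38
tool_pos: [0.4652, -0.0833, 0.0539]
tcp_rot: [[0.996, 0.085, 0.003], [0.085, -0.996, -0.0], [0.003, 0.001, -1.0]]
force: [1.7, 1.3, -0.4]
gripper_width: 0.0386
finger_force: 0.8
clock: 15.8
tool_pos: [0.4746, -0.1205, 0.054]
tcp_rot: [[0.925, 0.38, 0.003], [0.38, -0.925, -0.0], [0.003, 0.001, -1.0]]
force: [0.2, 2.8, -0.3]
gripper_width: 0.0383
finger_force: 1.4
clock: 16.22
tool_pos: [0.4943, -0.1537, 0.054]
tcp_rot: [[0.768, 0.64, 0.003], [0.64, -0.768, -0.0], [0.002, 0.002, -1.0]]
force: [-0.0, 3.4, 0.2]
gripper_width: 0.0386
finger_force: 1.5
pos [ 0.4943 -0.1537  0.054 ] yaw 39.8 tilt [ 0.003 -0.   ] F [-0.   3.4  0.2] t 16.2167 w 0.0386 ff 1.4550968259572983
shift [ 0.194 -0.405  0.008] turn [ 0.001 -0.002  0.587]
wrench_ring scene 0.77 [ 0.5872 -0.0641] | wrench_ring top 0.94 [ 0.594  -0.0724] | [ 0.5945 -0.0721  0.0449]
wrench scene 0.6 [ 0.5897 -0.0682] | wrench top 0.7 [ 0.5881 -0.0719] | [ 0.5898 -0.0709  0.044 ]
wrench_grip scene 0.88 [ 0.501  -0.1623] | 
lever_tab scene 0.48 [ 0.5614 -0.0614] |
```

```bash
python3 -m crank '[[0.001,0.031,0,0,0,-0.039,0.1],[0.004,0.062,0,0,0,-0.078,0.1],[0.009,0.093,0,0,0,-0.117,0.1],[0.015,0.123,0,0,0,-0.156,0.1],[0.024,0.153,0,0,0,-0.194,0.1]]'
python3 -m crank '[[0.001,0.031,0,0,0,-0.039,0.1],[0.004,0.062,0,0,0,-0.078,0.1],[0.009,0.093,0,0,0,-0.117,0.1],[0.015,0.123,0,0,0,-0.156,0.1],[0.024,0.153,0,0,0,-0.194,0.1]]'
python3 -m crank '[[0.001,0.031,0,0,0,-0.039,0.1],[0.004,0.062,0,0,0,-0.078,0.1],[0.009,0.093,0,0,0,-0.117,0.1],[0.015,0.123,0,0,0,-0.156,0.1],[0.015,0.123,0,0,0,-0.156,0.1]]'
python3 -m crank '[[0,-0.02,0,0,0,0,0.1],[0,-0.028,0,0,0,0,0.1],[0,-0.028,0,0,0,0,0.1]]'
python3 - <<'E'
from h import *
camera("top"); look(["wrench_ring","wrench","wrench_grip","lever_tab"],.046)
E
```

```text
clock: 17.18
tool_pos: [0.5212, -0.179, 0.0519]
tcp_rot: [[0.541, 0.841, -0.002], [0.841, -0.541, 0.001], [-0.001, -0.002, -1.0]]
force: [-1.9, 1.3, 0.3]
gripper_width: 0.0383
finger_force: 1.6
clock: 17.6
tool_pos: [0.5562, -0.1952, 0.0518]
tcp_rot: [[0.264, 0.964, -0.003], [0.964, -0.264, 0.0], [-0.001, -0.003, -1.0]]
force: [-3.1, 0.6, 0.6]
gripper_width: 0.0391
finger_force: 1.7
clock: 18.02
tool_pos: [0.5882, -0.2001, 0.0519]
tcp_rot: [[0.023, 1.0, -0.001], [1.0, -0.023, -0.0], [-0.0, -0.001, -1.0]]
force: [-1.8, -0.8, 0.3]
gripper_width: 0.0388
finger_force: 0.6
clock: 18.27
tool_pos: [0.58, -0.1995, 0.0523]
tcp_rot: [[0.026, 1.0, -0.001], [1.0, -0.026, -0.0], [-0.0, -0.0, -1.0]]
force: [-0.2, -0.4, -0.4]
gripper_width: 0.0387
finger_force: 0.0
wrench_ring scene 0.83 [ 0.5846 -0.0648] | wrench_ring top 0.64 [ 0.5843 -0.0713] | [ 0.5864 -0.07    0.048 ]
wrench scene 0.81 [ 0.5907 -0.0661] | wrench top 0.68 [ 0.5916 -0.0718] | [ 0.5931 -0.0708  0.0421]
wrench_grip scene 0.81 [ 0.5847 -0.1996] | 
lever_tab scene 0.6 [ 0.5633 -0.09  ] | lever_tab top 0.51 [ 0.5624 -0.0795] | [ 0.5596 -0.0813  0.0943]
```

```bash
python3 -m crank '[[0,0,-0.05,0,0,0,0.1],[0,0,-0.15,0,0,0,0.1],[0,0,-0.3,0,0,0,0.1],[-0.1,0,-0.42,0,0,0,0.1],[-0.2,0,-0.5,0,0,0,0.1]]'
python3 -m crank '[[0,0,0,0,0,0,0.1],[0,0,0,0,0,0,0.1],[0,0,0,0,0,0,0.1]]' >/dev/null
python3 - <<'E'
from h import *
a,b=camera("top")[95:215,160:305],camera("scene")[160:270,150:295]
cv2.imwrite("pics/f.png",cv2.resize(np.vstack([a,b]),None,fx=2.6,fy=2.6,interpolation=cv2.INTER_CUBIC))
look(["wrench_ring","wrench_grip","lever_tab"],.046,False)
E
```

```text
clock: 19.23
tool_pos: [0.5815, -0.248, 0.1821]
tcp_rot: [[0.021, 1.0, 0.004], [1.0, -0.021, -0.0], [-0.0, 0.004, -1.0]]
force: [1.2, -0.8, 1.2]
gripper_width: 0.0383
finger_force: 0.0
wrench_ring scene 0.94 [ 0.5888 -0.0631] | wrench_ring top 0.74 [ 0.5906 -0.0714] | [ 0.5927 -0.0701  0.0463]
wrench_grip scene 0.88 [ 0.5832 -0.203 ] | wrench_grip top 0.77 [ 0.5738 -0.2028] | [ 0.5771 -0.2009  0.0662]
lever_tab scene 0.68 [ 0.5636 -0.0843] | lever_tab top 0.53 [ 0.5597 -0.0773] | [ 0.559  -0.0778  0.0929]
```

View pics/f.png

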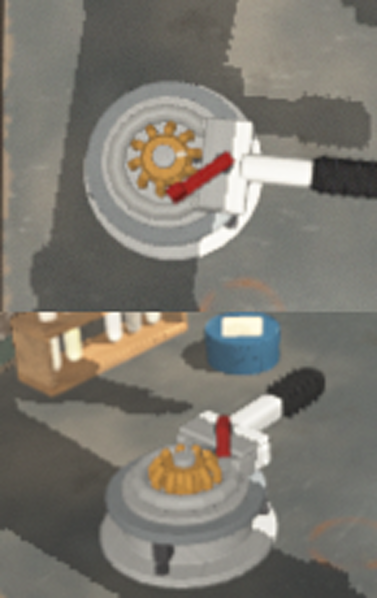

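The wrench lies flat round the nut, with the nut at (165,157) and the handle pointing right (-y). The lever is on loosen at (180,190), and the gripper is clear. The handle swung about 95°, so even with the full 45° of idle the nut has turned well over 30°.

```bash
python3 -c "
from rig import *
print(job_done())"
```

```text
the job is handed in; nothing more can be done
None
```

I handed the job in at about 19.5 s on the robot's clock, and no verdict came back: the wrench lies flat on the nut with its lever on loosen, the nut has turned about 50° or more (worked out from a swing of about 95° less up to 45° idle, not measured directly), and I kept clear of the bottles and the tin.

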